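Slide the board pallet into its notches and bolt it down

TASK

With a fingertip, push the loose black board pallet along the rails of the soldering jig from its yellow rear edge until it drops flat into the locating notches. Then push the red knob so that the bolt slides all the way out over the pallet's edge and locks it, and leave everything clear. Only push, never lift or tip the pallet, and the copper block, black ring and green tape roll beside the jig stay where they are.

Things in the scene. Friction and masses are not known exactly. Their poses are not given: they have to be found in the camera images.
- rail_jig: Fixed soldering jig, grey base 270 x 124 x 8 mm; origin: centre of its underside, on the bench. +x is the way the pallet must slide, +z up. Rail tops at z = 20 mm. Aluminium side walls, inner faces at y = +-49, 6 mm thick, tops at z = 32 mm, guide the pallet with 2 mm play a side; both ends are open. A bolt channel 32 mm wide stands at x = 60 on the -y side, out to y = -98, top at z = 41 mm.
- home (a point): Point at the jig's x = 60, y = 0, z = 13 mm, axes as the jig's: where the pallet's origin lies once dropped home (3 mm play either way along x, 2 along y). Four notches, 18 mm long, 7 deep, square-ended, take the feet: for the front feet centred 38 mm ahead of home at y = +-28, for the rear feet 38 mm behind at y = +-42; yellow marks on the walls show them.
- pallet: Loose black plate 100 (x) x 94 x 10 mm with a green circuit board, 0.5 to 0.75 kg, on white feet 9 mm high. Origin: below its centre, at the feet's undersides; axes as the jig's. Plate at z = 9 to 19 mm, board parts up to 30. It starts riding on the rails (origin at the jig's z = 20), 90 to 125 mm behind home, and sinks 7 mm when home. Sliding takes about 2 to 8 N.
- push_face (a point): Centre of the pallet's flat yellow rear face (x = -50 mm on the pallet, facing -x), 70 mm wide, from 9 to 24 mm above the feet's undersides. Push here towards +x, low down so that the pallet does not tip; when it has dropped, the notch ends stop it firmly.
- lock_bolt (a joint): Slide bolt of the jig, moving along the jig's +y: 0 m = drawn back (starts at 0 to 0.003), 0.020 m = fully out, 11 mm over the plate's edge. Stays where left; takes about 2 N. Steel bar 18 mm wide, underside at the jig's z = 34 mm: clears the pallet by 2 mm when that has dropped, is blocked by it when not.
- bolt_knob (a point): Top centre of the bolt's upright red knob, 12 mm in diameter, from z = 42 to 66 mm on the jig; at joint 0 it stands at the jig's x = 60, y = -74 mm and moves with the bolt. Push it towards the jig's +y.
- copper_block: Bystander, loose: copper block with steel pegs, 40 x 52 x 72 mm, origin under its centre.
- black_ring: Bystander, loose: black turned ring, 54 mm in diameter, 38 mm high, origin under its centre.
- tape_green: Bystander, loose: roll of green tape, 102 mm in diameter, 48 mm high, origin under its centre.
Not all that is in view belongs to the job. Leave any brown look-alike of the pallet alone.

How it is judged:
By the outcome, as a careful person would: the job done as asked, in the order asked, and still so for the second after the job is handed in, with the robot touching nothing.
It also fails if it takes over 51 s, if anything falls off the work surface, if the arm or the gripper's body presses on something with over 40 N, if the wrist force passes 120 N, or if a joint passes its speed limit or range.

ROBOT

A 6-joint arm with a two-finger parallel gripper is mounted at the origin on a cart in front of the work surface, level with it; the furniture and walls round the work are solid. World frame = base frame: x ahead of the robot, y to its left, z up, the work surface at z = 0. Lengths are in m, angles in rad, forces in N, time in s.
With the tool pointing down it reaches from about 0.25 to 0.775 m from the base axis. Payload 4 kg.
Tool frame: the origin (TCP) lies at the centre of the arm's flange, where the gripper is bolted on; the fingertips stand 199 mm ahead of it and the grasp point (between the pads) lies 180 mm ahead of it (robot.tcp_to_tips is the z of the fingertips in the tool frame, in m); z points along the fingers, y is the line along which they close (so a half turn about z gives the same grasp; the last joint's range is limited). The gripper opens to 94 mm and grips with 3 to 60 N. Pads are 16 mm wide; open, the fingers measure 119 mm over their backs; the gripper's body (75 mm by 177 mm) begins 78 mm behind the grasp point.
Start: joints at [1.104, 0.087, 1.371, -0, 1.684, -0.103], TCP at [0.196, 0.514, 0.405] pointing down, gripper open.
Joint ranges: [-3.1, 3.1], [-0.76, 2.03], [0.27, 2.55], [-1.08, 4.22], [0.17, 2.65], [-2.57, 2.57]. Speed limits (rad/s): [2.79, 2.79, 3.14, 3.14, 3.14, 3.14].

INTERFACE

Orientations are given as [roll, pitch, yaw] about the fixed x, y, z axes, in that order (R = Rz(yaw) Ry(pitch) Rx(roll)).
In Python, from bench import robot gives the robot as it stands.
- The arm moves only by the tool play_rows, never from a script. Its arguments are lists of equal length, an entry for each row: "translation": the shift along the tool's x, y, z scaled (see below), a list of three; "twist": the turn, a rotation vector about the tool's x, y, z scaled (see below), a list of three; "gripper": the opening, from -1 (shut) to 1 (fully open). A call has 1 to 8 rows; each row shifts and turns the commanded pose from where the row before left it, along the tool's axes as they then stand; what a row does not reach is not made up. The controller multiplies each number of a shift by 0.04 m and each number of a turn by 0.1 rad. A row lasts 1/10 s, in which the tool goes at most 50 mm and 8.59 degrees, less where a joint would pass 70% of its speed; a pose out of reach is approached as far as the arm can. A call with a number of a shift or a turn outside -1 to 1 is refused whole. A call with a gripper value outside its range is refused whole. The fingers move at their own pace and stop on an object; the grip force is fixed at half the most. Time passes only in rows, so rows that do not move let the fingers close. It gives the time, the measured TCP pose, the force, the opening and the grip force at its end, in the units of the state.
- robot.get_obs(): the state, without advancing time (a new reading comes with each control period).
- robot.snapshot(name): name is "side" or "top"; returns the picture (480x640x3 uint8, red, green, blue); there is no depth.
- robot.camera_model(name): a dict with "camera_matrix" (3x3 intrinsics, pixels), "k1" (the pictures are not rectified: a ray, as slopes to the right and down, at radius r is drawn at 1 + k1 r^2 times it, then the intrinsics apply), "rvec" (rotation vector, rad) and "tvec" (3), from world to camera coordinates, as OpenCV has them. Camera axes: x right, y down, z forward; pixel columns grow to the right and rows downward; lengths in m; the calibration is good to about 2 mm. A picture is of the moment at which its call begins. camera_model takes no time and is no camera call.
- robot.close_job(): hands the job in; it is judged then, once.
Trained networks look in the newest picture that a camera, given by its name, has taken for a name from the list of things; names that differ only in an ending like _2 or _b are one class to them, and where a whole thing is asked for, a point or a joint stands for the part that bears it (a point fixed in the world has none). Each returns a list of dicts, best first, with "score" (0 to 1); they miss things now and then, are a little off and sometimes report something else, mostly with a low value. They report only what shows in the picture. A call takes as long as a camera call. They do not tell look-alikes from the thing itself.
- robot.recognise(name, camera): "centre" ([x, y, z] in m, in world coordinates, good to about 4 mm: the middle of the surface that is visible of it).
- robot.spot_point(name, camera): "centre" ([x, y, z] in m, in world coordinates, good to about 4 mm: a listed point, or the origin of a listed thing).
The state is a dict: "time": time; "joint_positions": joint angles; "qvel": joint speeds; "joint_torque": joint torques, N m; "tool_pos": TCP position; "ee_rot": TCP orientation; "wrist_force": force on the tool from outside, world axes, zero at the start; "wrist_torque": the same for the moment, N m; "width": finger opening in m; "finger_force": force on a finger pad.
Only numpy, scipy, OpenCV 4.12 (cv2) and the standard library are available. Lean on these libraries where they do the work, as an engineer would, in place of code of your own. Each camera call takes 0.05 s, during which the arm holds its last target. There are 200 camera calls.

## Working session

There is one attempt and no reset: what is moved stays moved. The work goes in short steps, Python scripts to look and compute and a tool call to move; the robot and the scene stay as the last step left them, time stands still between calls to the robot, and variables do not carry over. Pictures are saved under pics/ and viewed, at most 10 in all, crops included, and the job is handed in when it is done.

Besides the shell and the picture viewer there is one more tool, called after "Request:" as name(argument=value, ...), one argument or row to a line, values as JSON. play_rows: Moves the arm, as the interface text tells. Its arguments: {"type":"object","properties":{"translation":{"type":"array","items":{"type":"array","items":{"type":"number","minimum":-1,"maximum":1}}},"twist":{"type":"array","items":{"type":"array","items":{"type":"number","minimum":-1,"maximum":1}}},"gripper":{"type":"array","items":{"type":"number"}}},"required":["translation","twist","gripper"]}

```bash
mkdir -p pics; cat > h.py <<'E'
import numpy as np, cv2
from bench import robot
def save(cam,fn,crop=None,scale=1):
    im=robot.snapshot(cam)
    if crop: x0,y0,x1,y1=crop; im=im[y0:y1,x0:x1]
    im=cv2.resize(im,None,fx=scale,fy=scale,interpolation=cv2.INTER_CUBIC)
    cv2.imwrite('pics/'+fn,im[:,:,::-1])
def proj(cam,P):
    m=robot.camera_model(cam); P=np.atleast_2d(P)
    R=cv2.Rodrigues(np.array(m['rvec'],float))[0]
    c=P@R.T+np.array(m['tvec'],float).ravel(); s=c[:,:2]/c[:,2:]
    s=s*(1+m['k1']*(s**2).sum(1,keepdims=True)); K=np.array(m['camera_matrix'])
    return s@K[:2,:2].T+K[:2,2]
def unproj(cam,uv,z):
    m=robot.camera_model(cam); K=np.array(m['camera_matrix'])
    R=cv2.Rodrigues(np.array(m['rvec'],float))[0]; t=np.array(m['tvec'],float).ravel()
    out=[]
    for p in np.atleast_2d(uv):
        d=np.linalg.solve(K,[p[0],p[1],1])[:2]; s=d.copy()
        for _ in range(20): s=d/(1+m['k1']*(s@s))
        r=R.T@np.array([s[0],s[1],1]); o=-R.T@t
        out.append(o+r*(z-o[2])/r[2])
    return np.array(out)
E
python3 - <<'E'
from h import *
np.set_printoptions(precision=4,suppress=True)
save('top','t1.png'); save('side','s1.png')
for c in ('top','side'):
    for n in ('rail_jig','home','pallet','push_face','bolt_knob','copper_block','black_ring','tape_green'):
        for d in robot.spot_point(n,c)[:3]:
            print(c,n,np.round(d['centre'],4),round(d['score'],2),proj(c,d['centre'])[0].round())
o=robot.get_obs(); print(o['time'],o['tool_pos'],o['ee_rot'],o['width'])
E
```

```text
top rail_jig [ 0.541   0.2633 -0.0037] 0.79 [320. 204.]
top home [0.557  0.2035 0.0145] 0.95 [347. 196.]
top pallet [0.3311 0.6052 0.0023] 0.93 [164. 291.]
top push_face [0.5188 0.3413 0.0386] 0.97 [285. 208.]
top push_face [0.3822 0.5938 0.0201] 0.94 [169. 267.]
top bolt_knob [0.487  0.1842 0.0621] 0.67 [356. 222.]
top copper_block [ 0.4139 -0.037   0.0049] 0.64 [452. 261.]
top black_ring [ 0.5776 -0.0278  0.0015] 0.95 [447. 191.]
top tape_green [ 0.3603  0.4485 -0.0037] 0.59 [235. 280.]
top tape_green [0.5556 0.2043 0.0128] 0.55 [346. 196.]
top tape_green [ 0.5792 -0.0249 -0.0004] 0.51 [446. 190.]
side home [0.5609 0.2051 0.0152] 0.63 [270. 230.]
side pallet [ 0.3348  0.6029 -0.0015] 0.97 [359. 374.]
side pallet [0.54   0.2908 0.0191] 0.69 [273. 253.]
side pallet [ 0.5794 -0.0258  0.0028] 0.56 [274. 181.]
side push_face [0.3846 0.595  0.0171] 0.89 [333. 363.]
side push_face [0.5227 0.341  0.0342] 0.63 [278. 263.]
side bolt_knob [0.489  0.1834 0.0651] 0.57 [299. 210.]
side copper_block [ 0.4138 -0.0413  0.0047] 0.92 [333. 179.]
side black_ring [ 0.5804 -0.0243  0.0042] 0.67 [274. 181.]
side tape_green [ 0.3605  0.4481 -0.0022] 0.94 [347. 313.]
0.9 [0.1957 0.514  0.4047] [3.1415 0.     2.7778] 0.09376447613018264
```

View pics/t1.png

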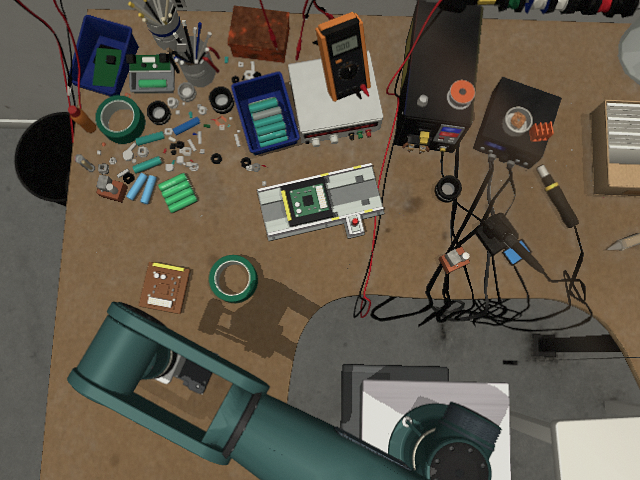

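View pics/s1.png

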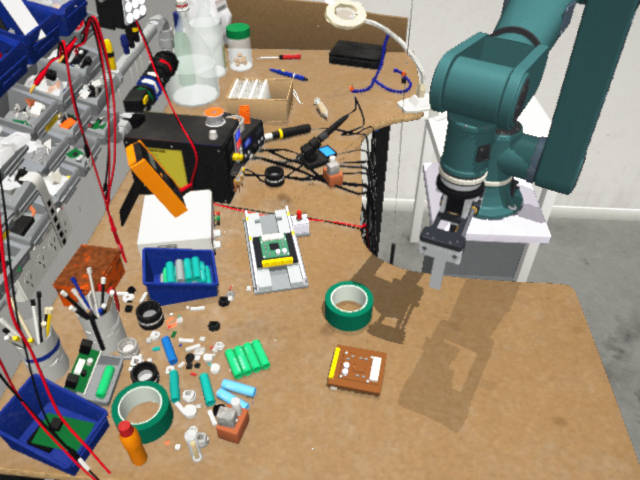

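Candidates for the pallet: the black plate with green board on the jig (top 305,200; side 277,249) and the brown board (top 165,287; side 357,370). The black one on the rails, with its yellow edge at the far (left) end, fits the description. The brown one is the look-alike. I'll confirm with one enlarged crop.

```bash
python3 - <<'E'
from h import *
save('top','t2.png',(250,155,395,250),5.5)
save('side','s2.png',(230,195,330,300),5.5)
yaw=np.arctan2(-0.1375,0.037); print(np.degrees(yaw))
E
```

```text
-74.93898390352139
```

View pics/t2.png

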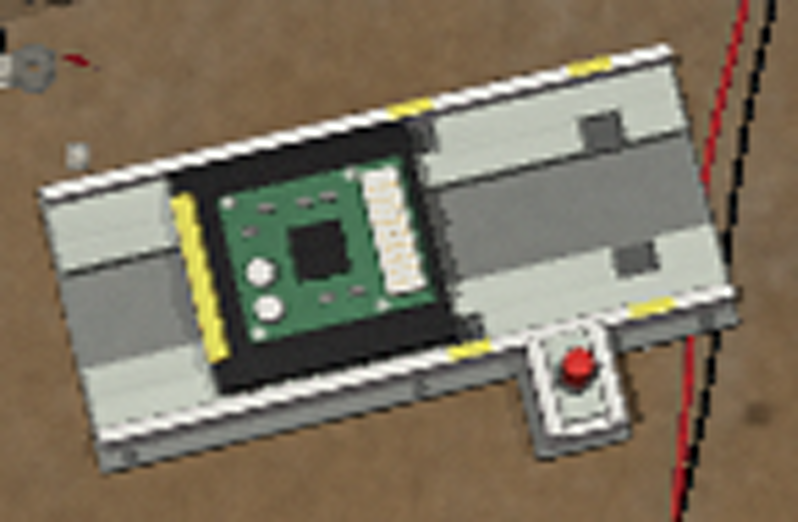

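View pics/s2.png

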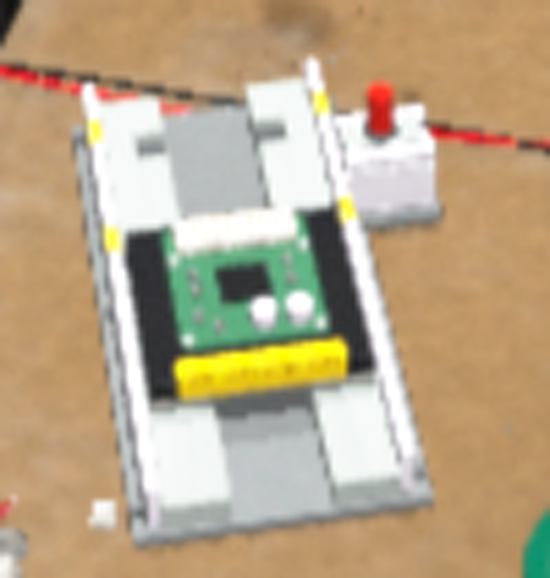

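The crops show the black plate with green board on the rails, its yellow strip at the rear (top-crop 200,278). The free notches are ahead at (602,130) and (635,258), and the red knob is at (578,367). This is the pallet meant. Next I fit the jig pose from the wall-top corners.

```bash
python3 - <<'E'
from h import *
from scipy.optimize import least_squares
np.set_printoptions(precision=4,suppress=True)
uv=np.array([(40,190),(668,47),(100,440),(735,297)])/5.5+[250,155]
J=np.array([(-.135,.055,.032),(.135,.055,.032),(-.135,-.055,.032),(.135,-.055,.032)])
def w(p,Q):
    c,s=np.cos(p[2]),np.sin(p[2]); Q=np.atleast_2d(Q)
    return np.c_[p[0]+c*Q[:,0]-s*Q[:,1],p[1]+s*Q[:,0]+c*Q[:,1],Q[:,2]]
r=least_squares(lambda p:(proj('top',w(p,J))-uv).ravel(),[.541,.263,-1.31])
p=r.x; print(p,np.degrees(p[2]),r.fun)
print('home',w(p,[.06,0,.013]),'knob',w(p,[.06,-.074,.066]), proj('top',w(p,[.06,-.074,.066])),np.array([578,367])/5.5+[250,155])
# yellow top edge in jig frame
def inv(P):
    d=P[:,:2]-p[:2]; c,s=np.cos(p[2]),np.sin(p[2]); return np.c_[c*d[:,0]+s*d[:,1],-s*d[:,0]+c*d[:,1]]
y=unproj('top',np.array([(172,197),(210,362),(192,195),(228,357)])/5.5+[250,155],.044)
print(inv(y))
print(inv(np.array([[.5188,.3413],[.5227,.341],[.487,.1842],[.489,.1834],[.557,.2035],[.5609,.2051],[.3603,.4485],[.414,-.04]])))
# side check
print((proj('side',w(p,J))-[230,195])*5.5)
E
```

```text
[ 0.543   0.2625 -1.3132] -75.23922959594913 [-1.1735 -0.3354  1.466  -0.8357 -1.5919  1.1542  1.3296 -0.1276]
home [[0.5583 0.2045 0.013 ]] knob [[0.4868 0.1856 0.066 ]] [[355.177  221.3296]] [355.0909 221.7273]
[[-0.0808  0.0351]
 [-0.0809 -0.0348]
 [-0.0728  0.0341]
 [-0.0734 -0.0345]]
[[-0.0824 -0.0034]
 [-0.0811  0.0003]
 [ 0.0614 -0.0741]
 [ 0.0627 -0.0724]
 [ 0.0606 -0.0015]
 [ 0.0601  0.0026]
 [-0.2264 -0.1293]
 [ 0.2596 -0.2019]]
[[146.0658 490.0116]
 [ 83.3195  79.0089]
 [417.4478 452.5386]
 [316.9195  50.9603]]
```

Request:
play_rows(
  translation=[
    [0,0,0],
    [0,0,0],
    [0,0,0],
    [0,0,0],
    [0,0,0],
    [0,0,0],
    [0,0,0],
    [0,0,0],
  ],
  twist=[
    [0,0,1],
    [0,0,1],
    [0,0,1],
    [0,0,1],
    [0,0,1],
    [0,0,1],
    [0,0,1],
    [0,0,1],
  ],
  gripper=[-1,-1,-1,-1,-1,-1,-1,-1],
)

```text
time: 1.8
tool_pos: [0.1957, 0.514, 0.4047]
ee_rot: [3.142, -0.0, 1.974]
wrist_force: [0.2, 0.4, -0.7]
width: 0.0334
finger_force: 0.0
```

Request:
play_rows(
  translation=[
    [0,0,0],
    [0,0,0],
    [0,0,0],
    [0,0,0],
    [0,0,0],
  ],
  twist=[
    [0,0,1],
    [0,0,0.5],
    [0,-1,0],
    [0,0,0],
    [0,0,0],
  ],
  gripper=[-1,-1,-1,-1,-1],
)

```text
time: 2.3
tool_pos: [0.1956, 0.5143, 0.4045]
ee_rot: [-3.141, 0.098, 1.828]
wrist_force: [-0.8, 0.3, -0.1]
width: 0.0
finger_force: 0.0
```

```bash
cat >> h.py <<'E'
from scipy.spatial.transform import Rotation as Ro
np.set_printoptions(precision=3,suppress=True)
PJ=np.array([.543,.2625,-1.3132]); RJ=Ro.from_euler('z',PJ[2]).as_matrix(); OJ=np.array([PJ[0],PJ[1],0])
def tip():
    o=robot.get_obs(); R=Ro.from_euler('xyz',o['ee_rot']).as_matrix()
    t=np.array(o['tool_pos'])+R[:,2]*.199
    return RJ.T@(t-OJ),R,o
def go(*targets):
    "tool-axis units (0.04 m) for tip targets in the jig frame, one after the other"
    a,R,o=tip(); print('t',o['time'],'tip(jig)',a,'toolaxes(jig)\n',RJ.T@R,'w',o['width'],'F',RJ.T@np.array(o['wrist_force']))
    for b in targets:
        print(b,'units',R.T@RJ@(np.array(b)-a)/.04); a=np.array(b)
E
python3 -c "
from h import *
go((-.115,0,.13),(-.115,0,.032))"
```

```text
t 2.3 tip(jig) [-0.312 -0.272  0.206] toolaxes(jig)
 [[-0.995  0.     0.098]
 [ 0.     1.    -0.   ]
 [-0.098 -0.    -0.995]] w 4.730353850549313e-05 F [-0.513 -0.7   -0.088]
(-0.115, 0, 0.13) units [-4.725  6.797  2.385]
(-0.115, 0, 0.032) units [0.24  0.001 2.438]
```

Request:
play_rows(
  translation=[
    [-0.59,0.85,0.3],
    [-0.59,0.85,0.3],
    [-0.59,0.85,0.3],
    [-0.59,0.85,0.3],
    [-0.59,0.85,0.3],
    [-0.59,0.85,0.3],
    [-0.59,0.85,0.3],
    [-0.59,0.85,0.3],
  ],
  twist=[
    [0,0,0],
    [0,0,0],
    [0,0,0],
    [0,0,0],
    [0,0,0],
    [0,0,0],
    [0,0,0],
    [0,0,0],
  ],
  gripper=[-1,-1,-1,-1,-1,-1,-1,-1],
)

```text
time: 3.1
tool_pos: [0.5105, 0.3912, 0.3279]
ee_rot: [3.14, 0.098, 1.827]
wrist_force: [-0.0, 0.7, 0.9]
width: 0.0005
finger_force: 0.0
```

Request:
play_rows(
  translation=[
    [0.1,0,0.9],
    [0.1,0,0.9],
    [0,0,0],
    [0,0,0],
  ],
  twist=[
    [0,0,0],
    [0,0,0],
    [0,0,0],
    [0,0,0],
  ],
  gripper=[-1,-1,-1,-1],
)

```text
time: 3.5
tool_pos: [0.5087, 0.3928, 0.2554]
ee_rot: [-3.141, 0.1, 1.828]
wrist_force: [-0.2, 0.8, 0.4]
width: 0.0004
finger_force: 0.0
```

```bash
python3 -c "
from h import *
go((-.115,0,.032),(-.095,0,.032),(-.092,0,.032))
save('side','s3.png',(200,150,360,310),3.7)"
```

```text
t 3.5 tip(jig) [-0.115 -0.     0.057] toolaxes(jig)
 [[-0.995  0.001  0.1  ]
 [ 0.001  1.    -0.001]
 [-0.1   -0.001 -0.995]] w 0.00039657823138285805 F [-0.864  0.046  0.44 ]
(-0.115, 0, 0.032) units [0.064 0.006 0.631]
(-0.095, 0, 0.032) units [-0.498  0.     0.05 ]
(-0.092, 0, 0.032) units [-0.075  0.     0.007]
```

View pics/s3.png

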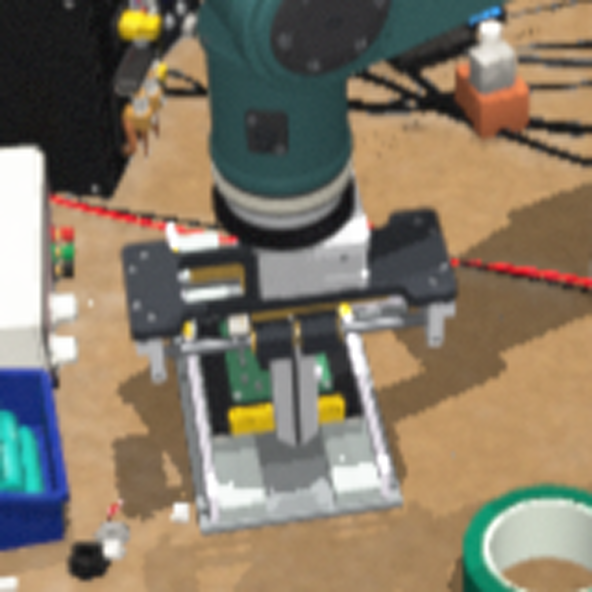

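The closed fingertips stand inside the rails behind the yellow face, at (297,440) in the crop, centred on it and clear. I'll lower them and start pushing.

Request:
play_rows(
  translation=[
    [0.06,0,0.63],
    [-0.3,0,0.03],
    [-0.2,0,0.02],
    [-0.1,0,0.01],
    [-0.1,0,0.01],
    [-0.1,0,0.01],
    [-0.1,0,0.01],
    [-0.1,0,0.01],
  ],
  twist=[
    [0,0,0],
    [0,0,0],
    [0,0,0],
    [0,0,0],
    [0,0,0],
    [0,0,0],
    [0,0,0],
    [0,0,0],
  ],
  gripper=[-1,-1,-1,-1,-1,-1,-1,-1],
)

```text
time: 4.35
tool_pos: [0.5193, 0.3551, 0.2327]
ee_rot: [3.137, 0.096, 1.828]
wrist_force: [-1.7, 5.2, 4.8]
width: 0.0007
finger_force: 2.8
```

Request:
play_rows(
  translation=[
    [-0.1,0,0.01],
    [-0.1,0,0.01],
    [-0.1,0,0.01],
    [-0.1,0,0.01],
    [-0.1,0,0.01],
    [-0.1,0,0.01],
    [-0.1,0,0.01],
    [-0.1,0,0.01],
  ],
  twist=[
    [0,0,0],
    [0,0,0],
    [0,0,0],
    [0,0,0],
    [0,0,0],
    [0,0,0],
    [0,0,0],
    [0,0,0],
  ],
  gripper=[-1,-1,-1,-1,-1,-1,-1,-1],
)

```text
time: 5.15
tool_pos: [0.5275, 0.324, 0.2327]
ee_rot: [3.137, 0.096, 1.828]
wrist_force: [-1.3, 5.3, 3.8]
width: 0.0002
finger_force: 2.8
```

```bash
python3 -c "
from h import *
go((-.015,0,.032),(0.002,0,.032))
save('side','s4.png',(200,150,360,310),3.7)"
```

```text
t 5.15 tip(jig) [-0.044  0.002  0.035] toolaxes(jig)
 [[-0.995 -0.     0.096]
 [ 0.     1.     0.004]
 [-0.096  0.004 -0.995]] w 0.00017179531979801785 F [-5.48   0.072  3.798]
(-0.015, 0, 0.032) units [-0.725 -0.038  0.135]
(0.002, 0, 0.032) units [-0.423 -0.     0.041]
```

View pics/s4.png

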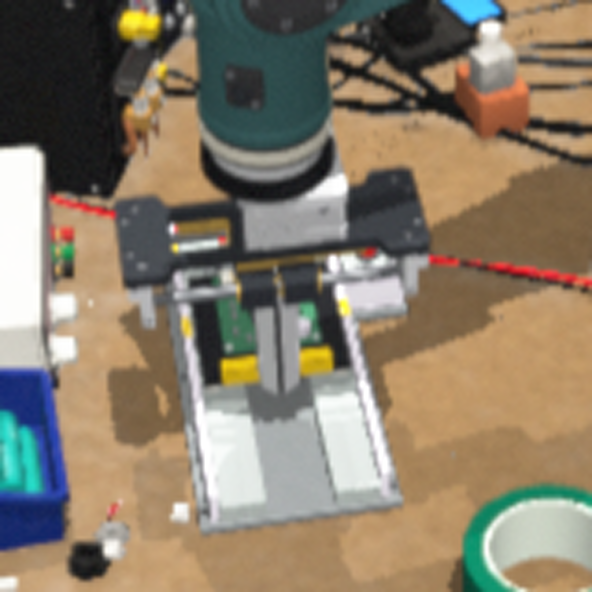

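The pallet slides straight with about 5.5 N, and its yellow edge is now at (275,367) in the crop. I'll continue, slower near home.

Request:
play_rows(
  translation=[
    [-0.1,0,0.01],
    [-0.1,0,0.01],
    [-0.1,0,0.01],
    [-0.1,0,0.01],
    [-0.1,0,0.01],
    [-0.1,0,0.01],
    [-0.1,0,0.01],
    [-0.1,0,0.01],
  ],
  twist=[
    [0,0,0],
    [0,0,0],
    [0,0,0],
    [0,0,0],
    [0,0,0],
    [0,0,0],
    [0,0,0],
    [0,0,0],
  ],
  gripper=[-1,-1,-1,-1,-1,-1,-1,-1],
)

```text
time: 6.0
tool_pos: [0.5356, 0.2928, 0.2323]
ee_rot: [3.138, 0.097, 1.828]
wrist_force: [-1.2, 5.6, 5.0]
width: 0.0004
finger_force: 2.9
```

Request:
play_rows(
  translation=[
    [-0.04,0,0],
    [-0.04,0,0],
    [-0.04,0,0],
    [-0.04,0,0],
    [-0.04,0,0],
    [-0.04,0,0],
  ],
  twist=[
    [0,0,0],
    [0,0,0],
    [0,0,0],
    [0,0,0],
    [0,0,0],
    [0,0,0],
  ],
  gripper=[-1,-1,-1,-1,-1,-1],
)

```text
time: 6.6
tool_pos: [0.5378, 0.2825, 0.2317]
ee_rot: [3.141, 0.101, 1.828]
wrist_force: [-0.2, -0.5, 0.3]
width: 0.0005
finger_force: 0.1
```

```bash
python3 -c "
from h import *
go((0.002,0,.032))"
```

```text
t 6.6 tip(jig) [-0.001  0.     0.034] toolaxes(jig)
 [[-0.995  0.     0.1  ]
 [ 0.     1.     0.001]
 [-0.1    0.001 -0.995]] w 0.0004833551707859273 F [ 0.458 -0.299  0.269]
(0.002, 0, 0.032) units [-0.061 -0.006  0.05 ]
```

The force vanished at about the home position, so the pallet seems to have dropped. I'll back off, lift and look.

Request:
play_rows(
  translation=[
    [0.3,0,-0.03],
    [0.4,0,-0.04],
    [0.6,0,-0.9],
    [0.5,0,-0.9],
    [0.5,0,-0.9],
    [0.5,0,-0.5],
    [0,0,0],
    [0,0,0],
  ],
  twist=[
    [0,0,0],
    [0,0,0],
    [0,0,0],
    [0,0,0],
    [0,0,0],
    [0,0,0],
    [0,0,0],
    [0,0,0],
  ],
  gripper=[-1,-1,-1,-1,-1,-1,-1,-1],
)

```text
time: 7.4
tool_pos: [0.5057, 0.4034, 0.3492]
ee_rot: [-3.14, 0.102, 1.829]
wrist_force: [-0.0, 0.1, -0.5]
width: 0.0003
finger_force: 0.0
```

```bash
python3 -c "
from h import *
go((.06,-.11,.15),(.06,-.11,.052),(.06,-.0925,.052),(.06,-.0725,.052))
a=robot.snapshot('top')[155:250,250:395]; b=robot.snapshot('side')[170:300,220:340]
a=cv2.resize(a,None,fx=2.7,fy=2.7,interpolation=2); b=cv2.resize(b,None,fx=3.2,fy=3.2,interpolation=2)
o=np.zeros((416,800,3),np.uint8); o[:a.shape[0],:a.shape[1]]=a; o[:b.shape[0],400:400+b.shape[1]]=b[:,:400]
cv2.imwrite('pics/c5.png',o[:,:,::-1])
for c in ('top','side'):
  for n in ('push_face','pallet','bolt_knob'):
    for d in robot.spot_point(n,c)[:2]: print(c,n,RJ.T@(np.array(d['centre'])-OJ),d['score'])
"
```

```text
t 7.4 tip(jig) [-0.126 -0.     0.151] toolaxes(jig)
 [[-0.995 -0.001  0.101]
 [-0.001  1.    -0.001]
 [-0.101 -0.001 -0.995]] w 0.0003257143312739683 F [-0.073 -0.003 -0.461]
(0.06, -0.11, 0.15) units [-4.611 -2.743  0.503]
(0.06, -0.11, 0.052) units [0.248 0.003 2.437]
(0.06, -0.0925, 0.052) units [-0.     0.437 -0.   ]
(0.06, -0.0725, 0.052) units [-0.     0.5   -0.001]
top push_face [-0.36  -0.071  0.018] 0.77
top push_face [0.009 0.001 0.03 ] 0.58
top pallet [0.06  0.002 0.01 ] 0.82
top pallet [-0.381 -0.118  0.004] 0.58
top bolt_knob [ 0.057 -0.072  0.059] 0.63
side push_face [-0.361 -0.071  0.019] 0.66
side push_face [0.008 0.002 0.027] 0.62
side pallet [0.06  0.001 0.009] 0.71
side pallet [-0.382 -0.116 -0.001] 0.58
side bolt_knob [ 0.064 -0.069  0.066] 0.39
```

View pics/c5.png

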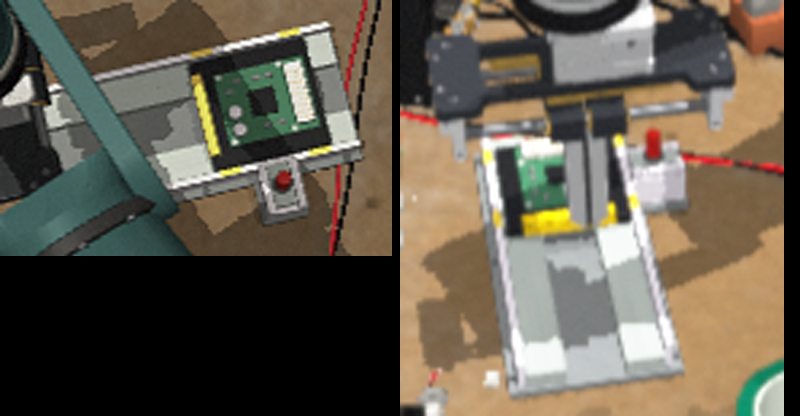

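The pallet lies flat at home: spotted at jig (60, 1, 10) mm, level in both views, with the knob at (284,180) and still back. Next I go to the knob's outer side.

Request:
play_rows(
  translation=[
    [-0.77,-0.46,0.08],
    [-0.77,-0.46,0.08],
    [-0.77,-0.46,0.08],
    [-0.77,-0.46,0.08],
    [-0.77,-0.46,0.09],
    [-0.77,-0.46,0.09],
    [0.1,0,0.9],
    [0,0,0],
  ],
  twist=[
    [0,0,0],
    [0,0,0],
    [0,0,0],
    [0,0,0],
    [0,0,0],
    [0,0,0],
    [0,0,0],
    [0,0,0],
  ],
  gripper=[-1,-1,-1,-1,-1,-1,-1,-1],
)

```text
time: 8.6
tool_pos: [0.4449, 0.1939, 0.3086]
ee_rot: [-3.133, 0.1, 1.826]
wrist_force: [-0.5, -0.4, -0.5]
width: 0.0005
finger_force: 0.0
```

Request:
play_rows(
  translation=[
    [0.1,0,0.9],
    [0.05,0,0.63],
    [0,0,0],
    [0,0.2,0],
    [0,0.1,0],
    [0,0,0],
  ],
  twist=[
    [0,0,0],
    [0,0,0],
    [0,0,0],
    [0,0,0],
    [0,0,0],
    [0,0,0],
  ],
  gripper=[-1,-1,-1,-1,-1,-1],
)

```text
time: 9.2
tool_pos: [0.4596, 0.1989, 0.2532]
ee_rot: [3.137, 0.1, 1.828]
wrist_force: [-0.3, 0.0, 0.3]
width: 0.0006
finger_force: 0.0
```

```bash
python3 -c "
from h import *
go((.06,-.0725,.052))
save('side','s6.png',(230,130,350,250),5)"
```

```text
t 9.2 tip(jig) [ 0.06  -0.096  0.055] toolaxes(jig)
 [[-0.995  0.     0.1  ]
 [ 0.001  1.     0.004]
 [-0.1    0.004 -0.995]] w 0.0006146118933275033 F [-0.128 -0.306  0.311]
(0.06, -0.0725, 0.052) units [0.01  0.587 0.082]
```

View pics/s6.png

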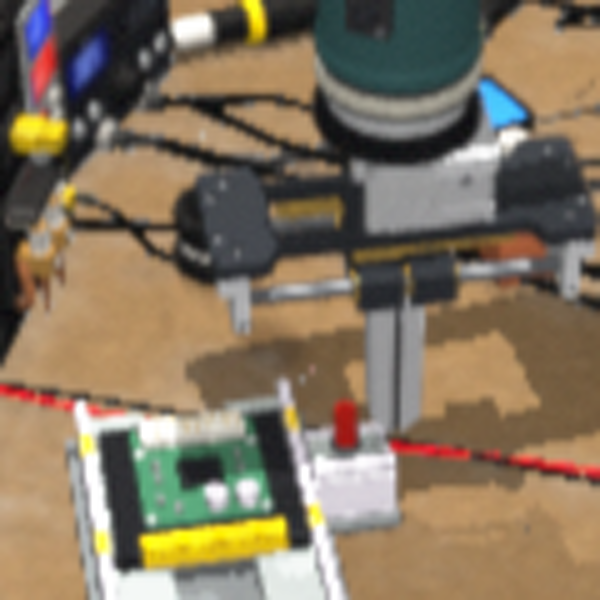

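The pallet sits flat, and the fingertip at (398,425) stands just outboard of the knob at (345,428). I'll push along +y.

Request:
play_rows(
  translation=[
    [0,0.08,0],
    [0,0.08,0],
    [0,0.08,0],
    [0,0.08,0],
    [0,0.08,0],
    [0,0.08,0],
    [0,0.05,0],
    [0,0,0],
  ],
  twist=[
    [0,0,0],
    [0,0,0],
    [0,0,0],
    [0,0,0],
    [0,0,0],
    [0,0,0],
    [0,0,0],
    [0,0,0],
  ],
  gripper=[-1,-1,-1,-1,-1,-1,-1,-1],
)

```text
time: 10.05
tool_pos: [0.479, 0.2038, 0.251]
ee_rot: [3.141, 0.1, 1.828]
wrist_force: [-0.8, 0.9, 0.6]
width: 0.0006
finger_force: 0.4
```

```bash
python3 -c "
from h import *
go((.06,-.0725,.052))"
```

```text
t 10.05 tip(jig) [ 0.06  -0.077  0.053] toolaxes(jig)
 [[-0.995  0.001  0.1  ]
 [ 0.001  1.     0.   ]
 [-0.1    0.    -0.995]] w 0.0005634093277373037 F [-1.057 -0.507  0.578]
(0.06, -0.0725, 0.052) units [0.009 0.107 0.024]
```

Force is still low, so I'll push to the stop in small steps.

Request:
play_rows(
  translation=[
    [0,0.05,0],
    [0,0.05,0],
    [0,0.05,0],
    [0,0,0],
  ],
  twist=[
    [0,0,0],
    [0,0,0],
    [0,0,0],
    [0,0,0],
  ],
  gripper=[-1,-1,-1,-1],
)

```text
time: 10.45
tool_pos: [0.4847, 0.2053, 0.251]
ee_rot: [3.141, 0.1, 1.828]
wrist_force: [-2.3, -1.0, 0.6]
width: 0.0006
finger_force: 0.6
```

```bash
python3 -c "
from h import *
go((.06,-.0725,.052))"
```

```text
t 10.45 tip(jig) [ 0.06  -0.071  0.053] toolaxes(jig)
 [[-0.995  0.001  0.1  ]
 [ 0.001  1.     0.   ]
 [-0.1    0.    -0.995]] w 0.0006484967392591803 F [ 0.396 -2.5    0.575]
(0.06, -0.0725, 0.052) units [ 0.009 -0.04   0.024]
```

Request:
play_rows(
  translation=[
    [0,0.05,0],
    [0,0.03,0],
    [0,0,0],
  ],
  twist=[
    [0,0,0],
    [0,0,0],
    [0,0,0],
  ],
  gripper=[-1,-1,-1],
)

```text
time: 10.75
tool_pos: [0.4864, 0.2058, 0.2509]
ee_rot: [-3.136, 0.1, 1.828]
wrist_force: [-8.2, -1.8, 5.0]
width: 0.0005
finger_force: 4.0
```

```bash
python3 -c "
from h import *
go((.06,-.0725,.052))"
```

```text
t 10.75 tip(jig) [ 0.06  -0.07   0.053] toolaxes(jig)
 [[-0.995  0.001  0.1  ]
 [ 0.     1.    -0.006]
 [-0.1   -0.006 -0.995]] w 0.0005284891519148878 F [-0.324 -8.366  5.036]
(0.06, -0.0725, 0.052) units [ 0.009 -0.054  0.022]
```

Request:
play_rows(
  translation=[
    [0,0.05,0],
    [0,0,0],
  ],
  twist=[
    [0,0,0],
    [0,0,0],
  ],
  gripper=[-1,-1],
)

```text
time: 10.95
tool_pos: [0.4874, 0.2061, 0.2508]
ee_rot: [-3.132, 0.1, 1.828]
wrist_force: [-12.6, -2.7, 8.1]
width: 0.0007
finger_force: 6.3
```

```bash
python3 -c "
from h import *
go((.06,-.0725,.052))"
```

```text
t 10.95 tip(jig) [ 0.06  -0.07   0.053] toolaxes(jig)
 [[-0.995  0.001  0.1  ]
 [ 0.     1.    -0.01 ]
 [-0.1   -0.01  -0.995]] w 0.0006896043926443472 F [ -0.585 -12.825   8.13 ]
(0.06, -0.0725, 0.052) units [ 0.009 -0.059  0.02 ]
```

The knob is on a firm stop at tip y = -70 mm with 13 N rising, after about 20 mm of travel. I'll back off and rise clear.

Request:
play_rows(
  translation=[
    [0,-0.4,0],
    [0,-0.4,0],
    [0,-0.3,-0.9],
    [0,0,-0.9],
    [0,0,-0.9],
    [0,-0.9,-0.5],
    [0,-0.9,0],
    [0,0,0],
  ],
  twist=[
    [0,0,0],
    [0,0,0],
    [0,0,0],
    [0,0,0],
    [0,0,0],
    [0,0,0],
    [0,0,0],
    [0,0,0],
  ],
  gripper=[-1,-1,-1,-1,-1,-1,-1,-1],
)

```text
time: 11.75
tool_pos: [0.3719, 0.189, 0.3796]
ee_rot: [3.138, 0.1, 1.828]
wrist_force: [-0.3, -0.6, -0.8]
width: 0.0004
finger_force: 0.0
```

```bash
python3 -c "
from h import *
go((0,0,.15))
a=robot.snapshot('top')[155:250,250:395]; b=robot.snapshot('side')[170:300,220:340]
a=cv2.resize(a,None,fx=2.7,fy=2.7,interpolation=2); b=cv2.resize(b,None,fx=3.3,fy=3.3,interpolation=2)
o=np.zeros((430,800,3),np.uint8); o[:a.shape[0],:a.shape[1]]=a; o[:b.shape[0],400:400+b.shape[1]]=b[:,:400]
cv2.imwrite('pics/c7.png',o[:,:,::-1])
for c in ('top','side'):
  for n in ('pallet','bolt_knob','copper_block','black_ring','tape_green'):
    for d in robot.spot_point(n,c)[:1]: print(c,n,np.array(d['centre']),RJ.T@(np.array(d['centre'])-OJ),d['score'])
"
```

```text
t 11.75 tip(jig) [ 0.047 -0.184  0.182] toolaxes(jig)
 [[-0.995 -0.     0.099]
 [ 0.     1.     0.003]
 [-0.099  0.003 -0.995]] w 0.00036394218332777036 F [ 0.502 -0.433 -0.772]
(0, 0, 0.15) units [1.253 4.587 0.683]
top pallet [0.558 0.203 0.012] [ 0.062 -0.001  0.012] 0.81
top copper_block [ 0.417 -0.036  0.005] [ 0.257 -0.198  0.005] 0.8
top black_ring [ 0.58  -0.027 -0.001] [ 0.289 -0.038 -0.001] 0.82
top tape_green [ 0.357  0.45  -0.005] [-0.228 -0.132 -0.005] 0.95
side pallet [0.333 0.602 0.   ] [-0.382 -0.116  0.   ] 0.89
side bolt_knob [0.508 0.188 0.067] [ 0.063 -0.053  0.067] 0.44
side copper_block [ 0.413 -0.04   0.005] [ 0.26  -0.203  0.005] 0.72
side black_ring [ 0.581 -0.026  0.005] [ 0.289 -0.037  0.005] 0.58
side tape_green [ 0.361  0.448 -0.002] [-0.226 -0.129 -0.002] 0.74
```

View pics/c7.png

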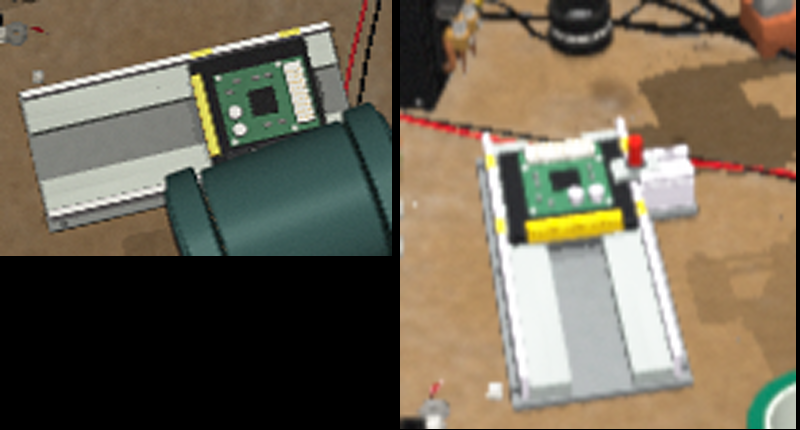

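The side view shows the pallet flat at home and the bolt out over its edge at (625,172), with the knob at the wall at (635,150), spotted at jig y -53 mm. The three bystanders have not moved and the arm is clear, so I'll hand it in.

```bash
python3 -c "
from bench import robot
print(robot.close_job())"
```

```text
the job is handed in; nothing more can be done
None
```

The job is handed in after about 12 s: the pallet lies flat in its notches, the bolt is pushed out to its stop over the pallet's edge, the three bystanders are where they were, and the arm is clear.

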